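# Grade spring plungers in a cam-lever squeeze tester

## Task

Find the one weak spring plunger of the four in the squeeze tester: flip the tester's cam lever over its high point until it snaps shut, take your hand off it so that it holds all four pins in by itself for about half a second, and see which pin goes in clearly deepest. Then swing the lever all the way back open, lift that weak plunger out of its cradle and lay it in the grey reject tray, leaving the other three in their cradles and the brass tell-tale blocks where the pushers put them.

Things in the scene. Friction and masses are not known exactly. Their poses are not given: they have to be found in the camera images.
- tester: Squeeze tester bolted to the bench; aluminium base plate 186 x 310 x 12 mm. Origin on the bench, midway between cradles 2 and 3; local +x from the cradles to the pressing bar, +y to the cam housing. Closing the lever moves the bar (240 mm long, at local x 100 mm) 21 mm towards the cradles; its four sprung pushers, one per pin, each press with the same 6 to 7 N.
- cradle_1 (a point): First cradle: point in its middle, 50 mm above the bench (plunger axis height), at tester-local x 0, y -87 mm. The plunger lies along tester x, pin to +x, 36 mm clear of the next. Pedestal 20 mm wide, top 39 mm; ears 32 mm wide overall, 50 mm high, only at its ends (|x| 24 to 31 mm); back stop 60 mm high at the -x end. Between the ears the plunger's sides are free, down to the base plate.
- cradle_2 (a point): Second cradle, the same, at tester-local y -29 mm.
- cradle_3 (a point): Third cradle, the same, at y 29 mm.
- cradle_4 (a point): Fourth cradle, the same, at y 87 mm, next to the cam housing.
- tell_1: Tell-tale of cradle 1: loose brass block 8 x 10 x 12 mm in a channel (floor 45 mm above the bench) beside the pin, 20 mm to +y of the cradle's axis, starting at tester-local x 59 mm. Origin under its centre. The pusher shoves it towards the cradle and leaves it there when the lever opens: about 7 mm for a good plunger, 14 to 15 mm for the weak one. Not to be touched.
- tell_2: Tell-tale of cradle 2, the same.
- tell_3: Tell-tale of cradle 3, the same.
- tell_4: Tell-tale of cradle 4, the same.
- dials (a point): Middle of the row of four white dials (54 mm diameter, top 65 mm above the bench, needles to 70 mm) that ride on the bar, one in line with each cradle. The black needle starts along tester +x and turns anticlockwise (from above) 6.3 degrees per mm that its pusher is pushed back: with the lever shut about 70 to 80 degrees at a good plunger, only about 25 degrees at the weak one.
- lever (a joint): Cam lever on a vertical axis at tester-local x 88, y 155 mm; rad, growing anticlockwise from above. 0 = open, arm pointing 80 degrees anticlockwise from tester +x. High point 1.35, shut stop 1.62 (arm nearly along -x). It pushes back up to the high point (up to about 13 N at the knob), then snaps to the stop and stays. Opening takes a like push; past the high point it springs back.
- lever_grip (a point): On the centre line of the lever's upright black knob, 99 mm above the bench. Knob: round post of 16 mm diameter, 75 to 119 mm above the bench, 90 mm from the lever's axis. The arm's top is 75 mm above the bench. Local x runs outward along the arm.
- reject_tray: Open grey plastic reject tray, fixed, 150 x 120 x 40 mm outside, walls and floor 4 mm. Origin at the centre of its underside, x along the 150 mm side.
- plunger_a: One of four plungers that look alike: a plain steel cylinder, 22 mm diameter, 64 mm long, about 120 g, with a sprung brass pin of 10 mm diameter standing 18 mm out of its +x end. Origin on the axis in the middle of the cylinder, x along the axis towards the pin. Its letter tells neither its cradle nor its stiffness; one of the four is weak.
- pin_a (a joint): How far the pin of plunger_a is pressed in, m: 0 = fully out, stop at 0.0175. Under the tester's squeeze a good one goes in about 5 to 6.5 mm, the weak one about 13 to 14 mm.
- plunger_b: One of four plungers that look alike: a plain steel cylinder, 22 mm diameter, 64 mm long, about 120 g, with a sprung brass pin of 10 mm diameter standing 18 mm out of its +x end. Origin on the axis in the middle of the cylinder, x along the axis towards the pin. Its letter tells neither its cradle nor its stiffness; one of the four is weak.
- pin_b (a joint): How far the pin of plunger_b is pressed in, m: 0 = fully out, stop at 0.0175. Under the tester's squeeze a good one goes in about 5 to 6.5 mm, the weak one about 13 to 14 mm.
- plunger_c: One of four plungers that look alike: a plain steel cylinder, 22 mm diameter, 64 mm long, about 120 g, with a sprung brass pin of 10 mm diameter standing 18 mm out of its +x end. Origin on the axis in the middle of the cylinder, x along the axis towards the pin. Its letter tells neither its cradle nor its stiffness; one of the four is weak.
- pin_c (a joint): How far the pin of plunger_c is pressed in, m: 0 = fully out, stop at 0.0175. Under the tester's squeeze a good one goes in about 5 to 6.5 mm, the weak one about 13 to 14 mm.
- plunger_d: One of four plungers that look alike: a plain steel cylinder, 22 mm diameter, 64 mm long, about 120 g, with a sprung brass pin of 10 mm diameter standing 18 mm out of its +x end. Origin on the axis in the middle of the cylinder, x along the axis towards the pin. Its letter tells neither its cradle nor its stiffness; one of the four is weak.
- pin_d (a joint): How far the pin of plunger_d is pressed in, m: 0 = fully out, stop at 0.0175. Under the tester's squeeze a good one goes in about 5 to 6.5 mm, the weak one about 13 to 14 mm.
Not all that is in view belongs to the job. What is shaped like the plunger_c but orange is not meant.

How it is judged:
By the outcome, as a careful person would: the job done as asked, in the order asked, and still so for the second after the job is handed in, with the robot touching nothing.
It also fails if it takes over 67 s, if anything falls off the work surface, if the arm or the gripper's body presses on something with over 40 N, if the wrist force passes 120 N, or if a joint passes its speed limit or range.

## Robot

A 6-joint arm with a two-finger parallel gripper is mounted at the origin on the work surface. World frame = base frame: x ahead of the robot, y to its left, z up, the work surface at z = 0. Lengths are in mm, angles in rad, forces in N, time in s.
With the tool pointing down it reaches from about 350 to 975 mm from the base axis. Payload 7.1 kg.
Tool frame: the origin (TCP) lies between the finger pads; the fingertips stand 19 mm ahead of it and the grasp point (between the pads) is the TCP; y points along the fingers, z is the direction in which the jaws open and shut, and the axes are right-handed (so a half turn about y gives the same grasp; the last joint's range is limited). The gripper opens to 88 mm and grips with 3 to 60 N. Pads are 20 mm wide; open, the fingers measure 115 mm over their backs; the gripper's body (75 mm by 178 mm) begins 61 mm behind the grasp point.
Start: joints at [1.235, 0.423, 1.63, -0, 1.089, -0.019], TCP at [194.673, 593.892, 203.575] pointing down, gripper open.
Joint ranges: [-3, 3], [-0.9, 2.11], [0.09, 2.58], [-1.31, 4.45], [0.11, 2.69], [-2.54, 2.54]. Speed limits (rad/s): [2.39, 2.39, 3.01, 3.14, 3.14, 3.14].

## Interface

Orientations are given as a rotation vector (axis times angle).
In Python, from workcell import ctrl gives the robot as it stands.
- The arm moves only by the tool servo_tool, never from a script. Its argument "moves" is text: rows parted by semicolons, each of 6 numbers parted by spaces: the shift along the world's x, y, z in m, then the turn, a rotation vector about the world's x, y, z in degrees. A call has 1 to 8 rows; each row is the pose to reach, as a shift and turn from the pose commanded when the call began; what a row does not reach only later rows make up. A row lasts 1/8 s, in which the tool goes at most 62.5 mm and 10.7 degrees, less where a joint would pass 70% of its speed; a pose out of reach is approached as far as the arm can. A call with a gripper value outside its range is refused whole. "hand" is the closure in counts, from 0 (fully open) to 255 (shut), set as the call begins (left out, the last holds). The fingers move at their own pace and stop on an object; the grip force is fixed at half the most. Time passes only in rows, so rows that repeat a pose let the fingers close. It gives the time, the measured TCP pose, the force and the opening at its end, in the units of the state.
- ctrl.get_obs(): the state, without advancing time (a new reading comes with each control period).
- ctrl.get_image(name): name is "scene" or "top" or "wrist"; returns a dict with "pixels" (400x640x3 uint8, red, green, blue), "depth" (400x640 float32, mm along the optical axis (not along the pixel's ray), 0 where there is no reading), "vertical_fov" (degrees; the focal length in pixels is half the picture's height over the tangent of half this angle, whatever the lens; pixels are square), "cx", "cy" (the principal point, pixels), "k1" (the pictures are not rectified: a ray, as slopes to the right and down, at radius r is drawn at 1 + k1 r^2 times it, then the intrinsics apply), "xyz" and "attitude" of the camera in the world; the wrist camera has in their place "T_tool_cam" (4x4, takes a point from camera to tool coordinates, whose origin is the TCP and whose axes are the tool frame's). Camera axes: x right, y up, looking along -z (the intrinsics and any distortion apply to the point x, -y, -z); pixel columns grow to the right and rows downward; lengths in mm; the calibration is good to about 2 mm. A picture is of the moment at which its call begins: read the wrist's pose just before it.
- ctrl.close_job(): hands the job in, once; it reports no verdict.
The state is a dict: "t": time; "qpos": joint angles; "qvel": joint speeds; "joint_torque": joint torques, N m; "ee_pos": TCP position; "orientation": TCP orientation; "ft_force": force on the tool from outside, world axes, zero at the start; "moment": the same for the moment, N m; "width": finger opening in mm.
Only numpy, scipy, OpenCV 4.12 (cv2) and the standard library are available. Lean on these libraries where they do the work, as an engineer would, in place of code of your own. Each camera call takes 0.05 s, during which the arm holds its last target.

## Working session

There is one attempt and no reset: what is moved stays moved. The work goes in short steps, Python scripts to look and compute and a tool call to move; the robot and the scene stay as the last step left them, time stands still between calls to the robot, and variables do not carry over. Pictures are saved under pics/ and viewed, and the job is handed in when it is done.

Besides the shell and the picture viewer there is one more tool, called after ">>>" as name(argument=value, ...) on one line, values as JSON. servo_tool: Moves the arm, as the interface text tells. Its arguments: {"type":"object","properties":{"moves":{"type":"string"},"hand":{"type":"number"}},"required":["moves"]}

```bash
ls; mkdir -p pics; cat > h.py <<'E'
import numpy as np, cv2
from workcell import ctrl
from scipy.spatial.transform import Rotation as R
def save(name,fn):
    im=ctrl.get_image(name); cv2.imwrite('pics/'+fn+'.png',im['pixels'][:,:,::-1]); np.save('pics/'+fn+'.npy',im,allow_pickle=True); return im
def load(fn): return np.load('pics/'+fn+'.npy',allow_pickle=True).item()
E
python3 - <<'E'
from h import *
o=ctrl.get_obs(); print(o)
for n in ('scene','top','wrist'):
    im=save(n,n+'0'); print(n,{k:v for k,v in im.items() if k not in('pixels','depth')})
E
```

```text
pics
{'t': 0.0, 'qpos': array([ 1.23500760e+00,  4.23806259e-01,  1.63072251e+00,  2.07416611e-05,
        1.08859554e+00, -1.90138693e-02]), 'qvel': array([-0.00102911,  0.00038024,  0.00148651, -0.00034016,  0.00152442,
        0.00021132]), 'joint_torque': array([-2.49952527e-04, -5.44649148e+01, -2.73659384e+01,  6.42934721e-02,
        2.29060685e-02, -1.43394800e-04]), 'ee_pos': array([194.46873654, 593.34008795, 202.81054191]), 'orientation': array([-1.55796783,  0.24889251, -0.24843788]), 'ft_force': array([ 0.43101349,  0.13869332, -0.50889654]), 'moment': array([-0.01488696, -0.01987423, -0.00896313]), 'width': 87.91965346280881}
scene {'vertical_fov': 42.144131762380326, 'cx': 322.94497586572976, 'cy': 200.56180595280827, 'k1': -0.07518717724588071, 'xyz': array([1057.53789295, -204.87648078, 1057.24697513]), 'attitude': array([0.48424744, 0.35379568, 1.2577729 ])}
top {'vertical_fov': 48.93999341185831, 'cx': 321.9534948893464, 'cy': 204.40725572736238, 'k1': -0.05204933504473543, 'xyz': array([338.41770569, -29.82106291, 925.73182424]), 'attitude': array([ 0.15341357, -0.14863574, -1.57467935])}
wrist {'vertical_fov': 64.04968336783725, 'cx': 320.22325488151466, 'cy': 200.3093966196697, 'k1': -0.0395338439272978, 'T_tool_cam': array([[ 6.74090983e-04, -9.65904169e-01, -2.58898978e-01,
        -7.05956114e+01],
       [-2.35532221e-05,  2.58899022e-01, -9.65904393e-01,
        -1.80101254e+02],
       [ 9.99999773e-01,  6.57205346e-04,  1.51771340e-04,
         5.90257620e-01],
       [ 0.00000000e+00,  0.00000000e+00,  0.00000000e+00,
         1.00000000e+00]])}
```

View pics/scene0.png

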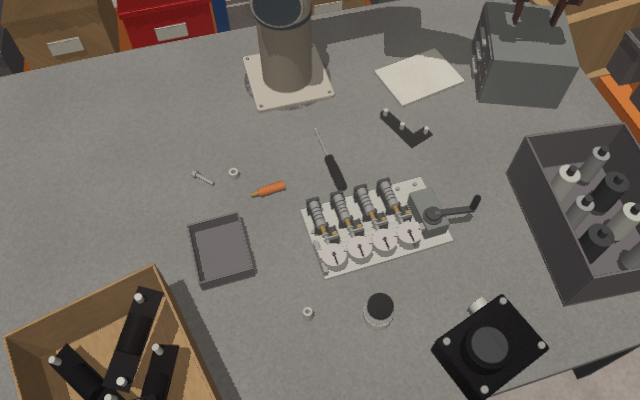

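View pics/top0.png

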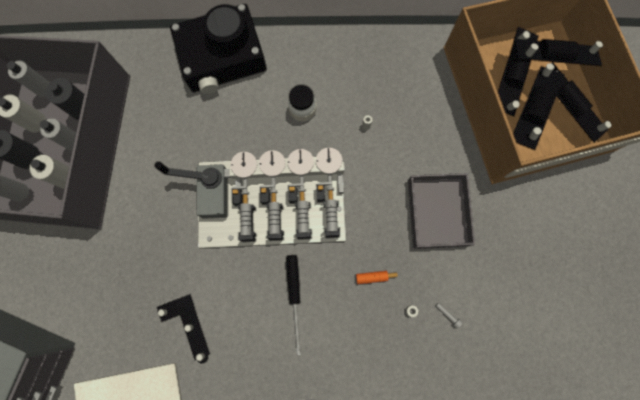

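View pics/wrist0.png

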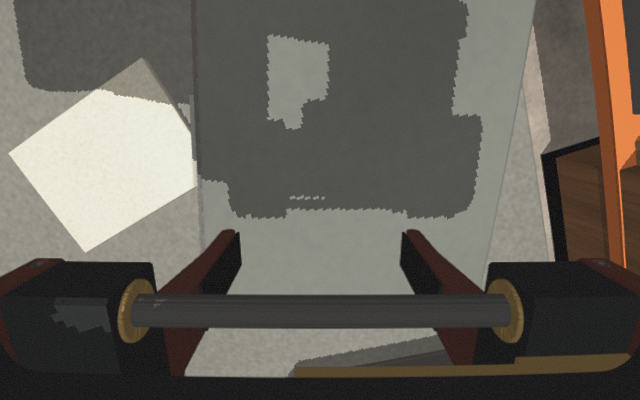

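The scene shows the tester, with the grey tray at top px (440,212). The four plungers are at (247..331,220), the lever knob is at (160,167), and the orange decoy is at (375,277). I'll enlarge this and measure.

```bash
cat >> h.py <<'E'
def cam(im,T=None):
    f=200/np.tan(np.radians(im['vertical_fov'])/2)
    if T is None:
        T=np.eye(4); T[:3,:3]=R.from_rotvec(im['attitude']).as_matrix(); T[:3,3]=im['xyz']
    return f,T
def rays(im,uv):
    f=cam(im,np.eye(4))[0]; K=np.array([[f,0,im['cx']],[0,f,im['cy']],[0,0,1]])
    uv=np.atleast_2d(np.array(uv,float)); d=(uv-[im['cx'],im['cy']])/f
    s=d.copy()
    for _ in range(20): s=d/(1+im['k1']*(s**2).sum(1,keepdims=True))
    return np.c_[s[:,0],-s[:,1],-np.ones(len(s))]
def toz(im,uv,z,T=None):
    "world points where pixel rays meet height z"
    T=cam(im,T)[1]; r=rays(im,uv)@T[:3,:3].T; o=T[:3,3]
    return o+r*((np.broadcast_to(z,(len(r),))-o[2])/r[:,2])[:,None]
def dep(im,uv,T=None):
    T=cam(im,T)[1]; r=rays(im,uv); D=im['depth']
    d=np.array([D[int(round(v)),int(round(u))] for u,v in np.atleast_2d(uv)])
    return (r*d[:,None])@T[:3,:3].T+T[:3,3]
def proj(im,P,T=None):
    f,T=cam(im,T); p=(np.atleast_2d(P)-T[:3,3])@T[:3,:3]
    s=np.c_[p[:,0]/-p[:,2],-p[:,1]/-p[:,2]]; s=s*(1+im['k1']*(s**2).sum(1,keepdims=True))
    return s*f+[im['cx'],im['cy']]
def crop(im,x0,y0,x1,y1,k,fn):
    c=im['pixels'][y0:y1,x0:x1,::-1]; cv2.imwrite('pics/'+fn+'.png',cv2.resize(c,None,fx=k,fy=k,interpolation=cv2.INTER_CUBIC))
def wristT(im,o):
    T=np.eye(4); T[:3,:3]=R.from_rotvec(o['orientation']).as_matrix(); T[:3,3]=o['ee_pos']; return T@im['T_tool_cam']
E
python3 - <<'E'
from h import *
im=load('top0')
crop(im,145,135,355,255,3.8,'c1')
crop(im,390,160,490,260,5,'c2')
print(R.from_rotvec(ctrl.get_obs()['orientation']).as_matrix().round(3))
print(dep(im,[(160,167),(440,212),(303,160),(211,177),(330,240)]).round(1))
E
```

```text
[[ 0.95  -0.     0.312]
 [-0.312 -0.001  0.95 ]
 [-0.    -1.    -0.001]]
[[ 571.6  282.3  118.6]
 [ 498.3 -279.     6.8]
 [ 598.2    9.8   65.6]
 [ 561.6  193.6   76.8]
 [ 440.2  -43.9   13. ]]
```

View pics/c1.png

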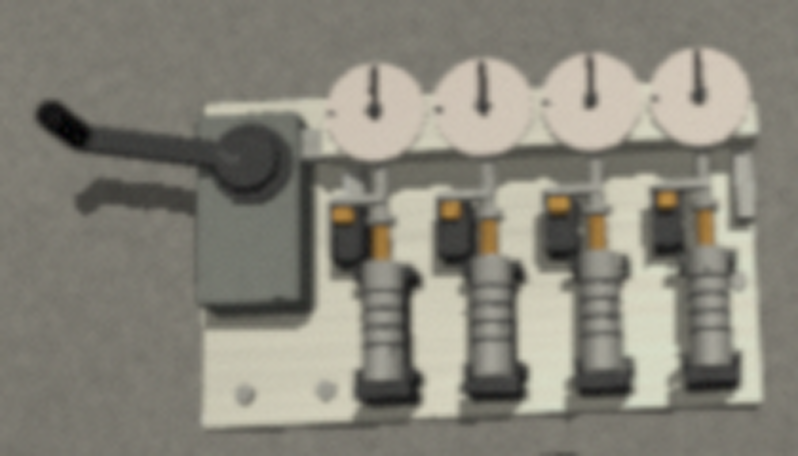

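View pics/c2.png

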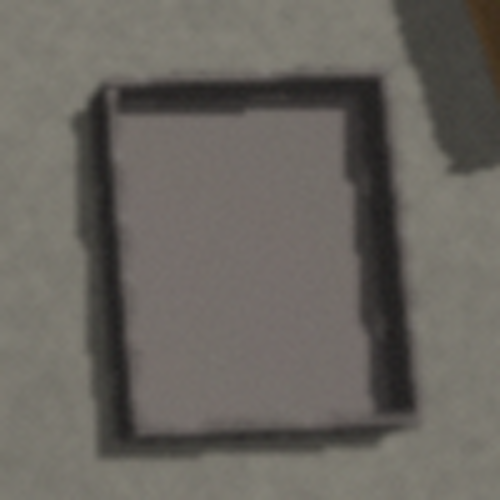

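```bash
python3 - <<'E'
from h import *
im=load('top0')
F=lambda l:[(145+x/3.8-0.37,135+y/3.8-0.37) for x,y in l]
d=toz(im,F([(375,112),(483,107),(591,102),(699,97)]),65); print('dials',d.round(1))
v=d[0]-d[3]; print(np.linalg.norm(v)/3, np.degrees(np.arctan2(v[1],v[0])))
print('corners',toz(im,F([(205,105),(762,403),(201,427)]),12).round(1))
print('axis',toz(im,F([(250,158)]),88).round(1),dep(im,F([(250,158)])).round(1))
print('plungtop front(x=32,z61)',toz(im,F([(388,265),(495,260),(600,255),(711,250)]),61).round(1))
print('plung back, stop front top (x=-32.,z60)',toz(im,F([(385,375),(494,370),(602,367),(711,360)]),60).round(1))
print('knobtop',toz(im,F([(48,110)]),119).round(1))
G=lambda l:[(390+x/5-0.4,160+y/5-0.4) for x,y in l]
print('tray top outer',toz(im,G([(98,88),(382,78),(417,418),(120,436)]),40).round(1))
E
```

```text
dials [[591.  131.5  65. ]
 [593.1  73.5  65. ]
 [595.3  15.6  65. ]
 [597.5 -42.2  65. ]]
57.96346597516725 92.13367772274646
corners [[611.9 239.2  12. ]
 [438.6 -75.5  12. ]
 [427.9 233.1  12. ]]
axis [[560.2 191.9  88. ]] [[563.4 195.   76.2]]
plungtop front(x=32,z61) [[508.1 123.2  61. ]
 [510.3  66.5  61. ]
 [512.5  11.   61. ]
 [514.6 -47.6  61. ]]
plung back, stop front top (x=-32.,z60) [[449.8 123.6  60. ]
 [451.9  66.5  60. ]
 [453.   10.1  60. ]
 [456.2 -46.9  60. ]]
knobtop [[578.3 287.9 119. ]]
tray top outer [[ 566.7 -210.    40. ]
 [ 570.  -329.5   40. ]
 [ 427.6 -333.7   40. ]
 [ 421.7 -212.2   40. ]]
```

```bash
python3 - <<'E'
from h import *
im=load('top0'); 
vv,uu=np.mgrid[0:400:1,0:640:1]; uv=np.c_[uu.ravel(),vv.ravel()]
D=im['depth'].ravel(); T=cam(im)[1]
P=(rays(im,uv)*D[:,None])@T[:3,:3].T+T[:3,3]; ok=D>0
im2=load('scene0'); D2=im2['depth'].ravel();T2=cam(im2)[1]
P2=(rays(im2,uv)*D2[:,None])@T2[:3,:3].T+T2[:3,3]
A=np.r_[P[ok],P2[D2>0]]
# max height map 50mm cells
for x in range(800,100,-50):
    row=[]
    for y in range(650,-450,-50):
        m=(abs(A[:,0]-x)<25)&(abs(A[:,1]-y)<25); row.append('%4d'%(A[m,2].max() if m.any() else -1))
    print(x,' '.join(row))
print(list(range(650,-450,-50)))
# knob: points with z 85..125 near
m=(A[:,2]>90)&(A[:,2]<125)&(np.hypot(A[:,0]-577,A[:,1]-287)<30)
print(m.sum(),np.median(A[m],0), A[m].min(0),A[m].max(0))
E
```

```text
800   84  142   12   11  152  154    6   73   80   74   75   71    5    5    5    7    6    7    6    6  154  100
750   68  124  123  147  153  154    6    7   55   57    6    6   80   80    6    7    6    7    7    5  153  100
700   12  144  124  130  154  153    6    8    6    6    6    5   80   79    5   43   44    7    6    5  153  137
650  124  144  122  144  153    6    6    6    6    5    5    5    6    5    6    5    6    5    5    5  153  154
600  122  142  141  143  155    6    6  122   79   79   75   72   74   74   73    5    5    5    6   39   38  154
550  143  145  140  143  154    6    7  124   79   79   69   70   68   69   68    4    5   44   45   43   43  154
500  154  153  154  153  154    7    5    6   60   63   64   64   65   64   65    6    7   44   10    9   43    5
450    4    4    5  152  154    6    7    6   16   19   64   64   64   65   63   10    5   43   42   43   43    6
400    6    6    4    6    5    8    6    6    7    5    7    7   29   21    5    6   21   40   43   43   37    5
350    7    6    7    6    5    7    8    7    8    5    6    6   29   25    7   26   27   18    5    5    5    5
300  165  164    7    6    6    6    8   26   11    8    6    5   27   26    6    7    5   24   13   16    5    6
250  322  166  164  165    5    6    5    7   29   11    6    5   18   19    5    6    7    5    7   22    6    5
200  303  166  313  314    9   13   17   16   21   27    6    6   11   18    6    5    5    6    5    4    6    5
150  165  165  274  163   18   18   19   17   18    5    5    6    6    5    5    5    6    7    5    6    8    6
[650, 600, 550, 500, 450, 400, 350, 300, 250, 200, 150, 100, 50, 0, -50, -100, -150, -200, -250, -300, -350, -400]
184 [576.96456939 284.25435633 115.08142767] [568.89088543 278.0796826   90.64346968] [584.86144582 296.23229833 124.50335421]
```

>>> servo_tool(moves="0 0 0.04 0 0 0; 0.045 -0.036 0.06 0 0 -10; 0.09 -0.072 0.06 0 0 -20; 0.135 -0.108 0.06 0 0 -30; 0.18 -0.144 0.06 0 0 -40; 0.225 -0.18 0.06 0 0 -50; 0.27 -0.216 0.06 0 0 -60; 0.315 -0.252 0.06 0 0 -70", hand=0)

```text
t: 1.15
ee_pos: [510.9, 340.5, 263.4]
orientation: [-1.222, 1.19, -1.19]
ft_force: [1.6, 0.2, -0.3]
width: 87.8
```

>>> servo_tool(moves="0.045 -0.036 0 0 0 -7; 0.065 -0.054 0 0 0 -10; 0.065 -0.054 0 0 0 -10")

```text
t: 1.52
ee_pos: [575.7, 286.3, 263.0]
orientation: [-1.138, 1.315, -1.315]
ft_force: [-0.3, 0.6, -1.1]
width: 88.0
```

```bash
python3 - <<'E'
from h import *
o=ctrl.get_obs(); im=save('wrist','w1'); np.save('pics/w1o.npy',wristT(im,o))
T=wristT(im,o); print(o['ee_pos'],o['qpos'].round(3))
m=R.from_rotvec(o['orientation']).as_matrix(); print(np.degrees(np.arctan2(m[1,2],m[0,2])))
print(proj(im,[[577,286,119],[564,196,75]],T))
E
```

```text
[575.69825493 286.29560753 262.98722785] [ 0.443  0.392  1.533 -0.     1.217  0.588]
-8.310882464669373
[[321.56374418 185.69655081]
 [321.54601779 249.50334071]]
```

View pics/w1.png

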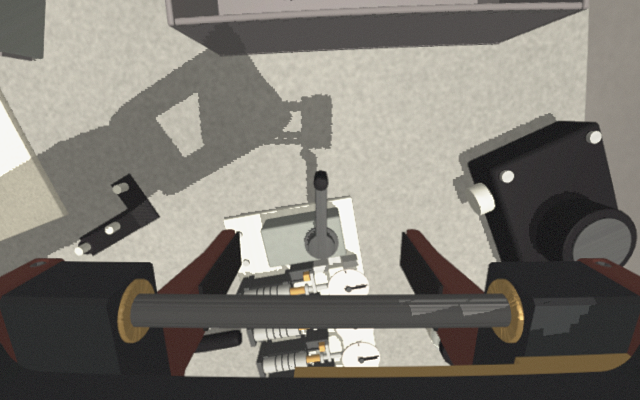

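```bash
python3 - <<'E'
from h import *
im=load('w1'); T=np.load('pics/w1o.npy')
crop(im,250,160,400,270,5,'c3')
print(toz(im,[(321,175),(321,185)],119,T), dep(im,[(321,177),(321,182),(321,187),(321,225),(321,240)],T))
E
```

```text
[[578.04834698 297.21600142 119.        ]
 [576.52846325 286.81545227 119.        ]] [[577.70081949 294.82349333 117.29025758]
 [576.93567273 289.58708199 117.22731541]
 [576.16930081 284.34359121 117.33193609]
 [568.01669664 228.19739837  75.46399458]
 [565.1357795  208.47143231  74.54456749]]
```

View pics/c3.png

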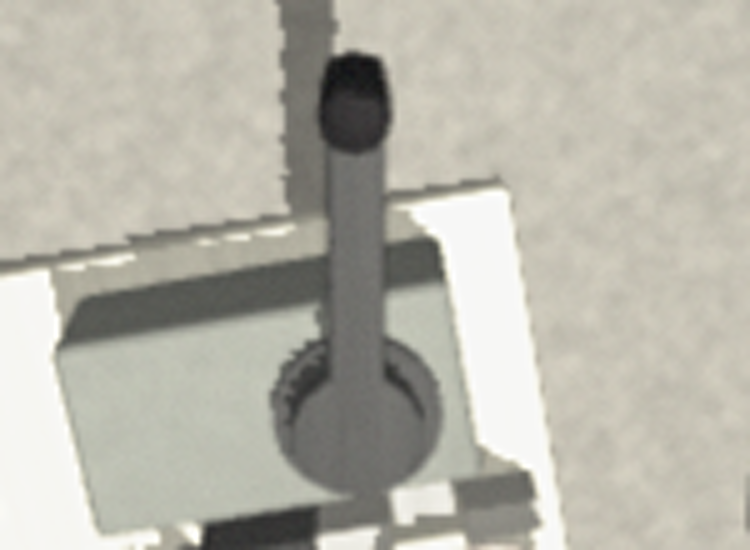

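The knob top is at wrist px (321,184), giving (577,288). The hub is at (321,247), giving an axis of about (564.5,198.5). I'll descend and form a loose cage around the knob.

>>> servo_tool(moves="0.001 0.001 -0.06 0 0 0; 0.001 0.001 -0.12 0 0 0; 0.001 0.001 -0.16 0 0 0; 0.001 0.001 -0.16 0 0 0")

```text
t: 2.08
ee_pos: [572.2, 288.9, 100.5]
orientation: [-1.147, 1.315, -1.311]
ft_force: [0.3, -0.0, 0.4]
width: 87.8
```

>>> servo_tool(moves="0 0 0 0 0 0;0 0 0 0 0 0;0 0 0 0 0 0;0 0 0 0 0 0", hand=185)

```text
t: 2.58
ee_pos: [576.1, 289.0, 104.5]
orientation: [-1.137, 1.313, -1.313]
ft_force: [0.2, -0.3, -0.5]
width: 51.1
```

```bash
python3 - <<'E'
from h import *
o=ctrl.get_obs(); im=save('wrist','w2'); print(o['ee_pos'],o['ft_force'],o['width'])
p0=np.array([577,288]); a=np.array([564.5,198.5])
# tool start angle = 0; list shifts
for d in range(0,94,9):
    ph=np.radians(82.2+d); print(d,(a+90*np.array([np.cos(ph),np.sin(ph)])-o['ee_pos'][:2]).round(1))
ph=np.radians(82.2+93);print(93,(a+90*np.array([np.cos(ph),np.sin(ph)])-o['ee_pos'][:2]).round(1))
E
```

```text
[576.1035648  289.03898323 104.53470257] [ 0.16971794 -0.30130057 -0.48652242] 51.10098236122588
0 [ 0.6 -1.4]
9 [-13.5  -0.6]
18 [-27.5  -2. ]
27 [-41.2  -5.5]
36 [-54.1 -11.2]
45 [-66.  -18.9]
54 [-76.6 -28.2]
63 [-85.5 -39.2]
72 [-92.6 -51.4]
81 [-97.8 -64.5]
90 [-100.8  -78.3]
93 [-101.3  -83. ]
```

View pics/w2.png

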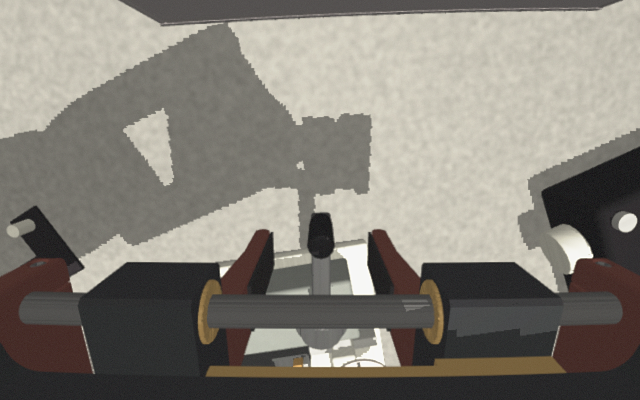

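The knob is centred between the fingers at px (320,235). Closing the cage further, then swinging.

>>> servo_tool(moves="0.0005 -0.0013 0 0 0 0;0.0005 -0.0013 0 0 0 0;0.0005 -0.0013 0 0 0 0;0.0005 -0.0013 0 0 0 0")

```text
t: 3.12
ee_pos: [576.1, 287.6, 103.5]
orientation: [-1.139, 1.313, -1.313]
ft_force: [-0.7, -0.2, 0.4]
width: 24.1
```

>>> servo_tool(moves="-0.007 0.0007 0 0 0 4.5;-0.014 0.0008 0 0 0 9;-0.021 0.0004 0 0 0 13.5; -0.028 -0.0006 0 0 0 18; -0.035 -0.0021 0 0 0 22.5; -0.0418 -0.0041 0 0 0 27; -0.0483 -0.0067 0 0 0 31.5; -0.0547 -0.0098 0 0 0 36")

```text
t: 4.12
ee_pos: [521.3, 277.8, 103.6]
orientation: [-1.402, 0.842, -0.842]
ft_force: [0.1, 0.2, -0.3]
width: 24.2
```

```bash
python3 - <<'E'
from h import *
im=save('wrist','w3');im=save('top','t3'); crop(im,145,135,355,255,3.8,'c4'); print(ctrl.get_obs()['ft_force'])
E
```

```text
[-0.29710202 -0.30497017 -0.09758551]
```

View pics/w3.png

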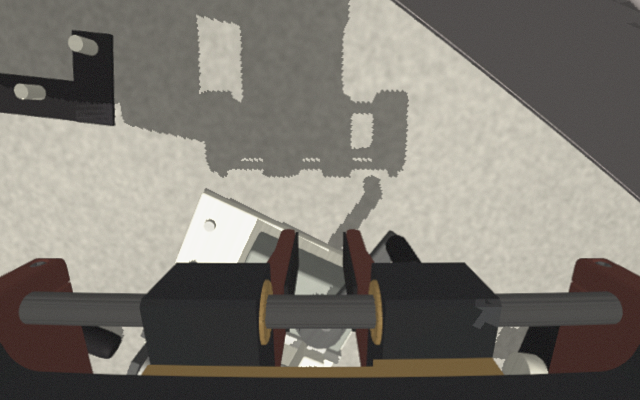

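View pics/t3.png

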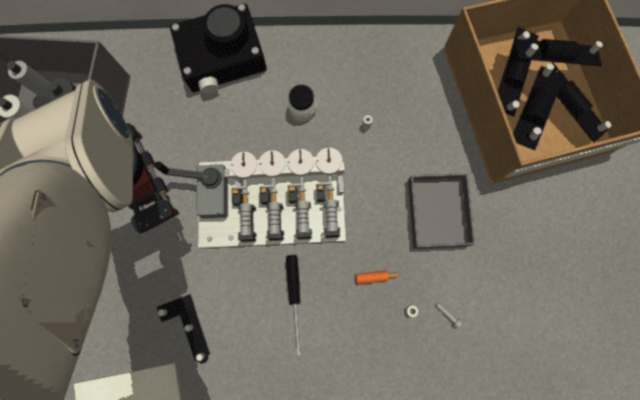

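```bash
python3 - <<'E'
from h import *
o=ctrl.get_obs(); m=R.from_rotvec(o['orientation']).as_matrix(); print(m.round(3),np.degrees(np.arctan2(m[1,2],m[0,2])),o['ee_pos'])
im=load('w3'); T=wristT(im,o); crop(im,340,200,460,290,6,'c5')
print(dep(im,[(405,258),(400,248),(395,240)],T).round(1))
i2=load('w2')
E
python3 - <<'E'
import sys; sys.path.insert(0,'.')
import os; os.chdir('.')
from h import *
im=load('w2'); crop(im,230,190,410,310,4.4,'c6')
T=np.eye(4);T[:3,:3]=R.from_rotvec([-1.137,1.313,-1.313]).as_matrix();T[:3,3]=[576.1,289,104.5];T=T@im['T_tool_cam']
print(dep(im,[(320,245),(320,235),(320,220),(320,275),(320,330)],T).round(1)); print(proj(im,[[576.1,289,104.5],[576.1,289,85.5]],T))
E
```

```text
[[ 0.468 -0.001  0.884]
 [-0.884 -0.     0.468]
 [-0.    -1.    -0.001]] 27.88467448597905 [520.84807617 277.51892072 103.4945521 ]
[[569.8 292.2 112.1]
 [570.  292.5  98. ]
 [569.8 292.5  85. ]]
[[576.2 289.8 118.5]
 [576.9 294.7 115.8]
 [577.  295.7  92.3]
 [570.1 247.6  73.6]
 [563.3 200.5  73. ]]
[[320.05139485 237.10648851]
 [320.05610209 226.46762068]]
```

View pics/c5.png

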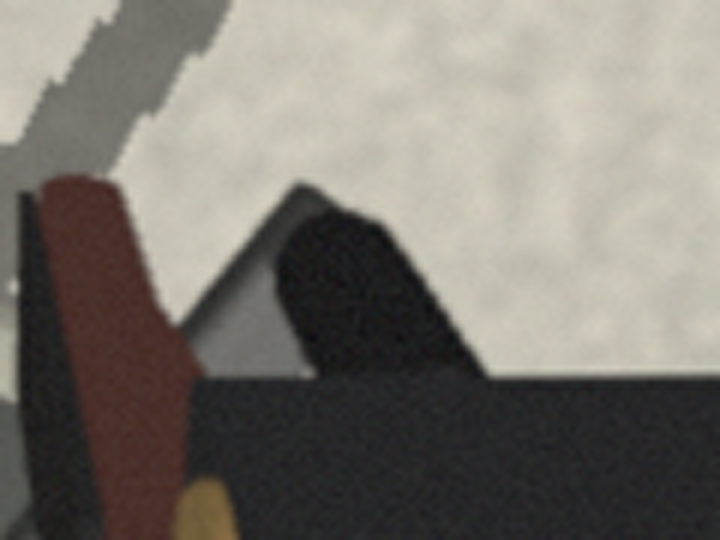

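View pics/c6.png

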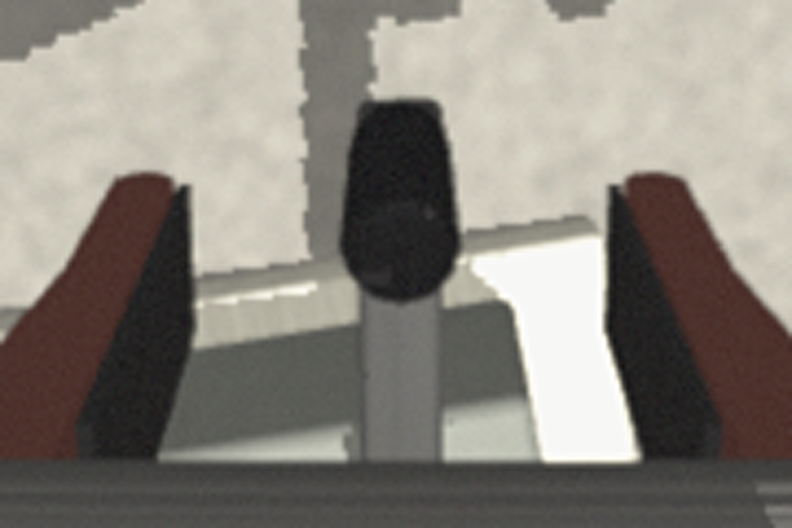

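The cage lost the knob, and the lever sprang back open, with the knob now outside the right finger at w3 px (400,250). I'll lift, go back, and this time grip it firmly.

>>> servo_tool(moves="0 0 0.04 0 0 0;0 0 0.05 0 0 0;0.014 0.0063 0.05 0 0 -9;0.0267 0.0098 0.05 0 0 -18;0.0407 0.0112 0.05 0 0 -27;0.0547 0.0103 0.05 0 0 -36;0.0547 0.0103 0.05 0 0 -36;0.0547 0.0103 0.05 0 0 -36", hand=100)

```text
t: 5.22
ee_pos: [575.5, 287.9, 153.0]
orientation: [-1.141, 1.312, -1.311]
ft_force: [0.3, 0.9, -0.2]
width: 53.0
```

>>> servo_tool(moves="0 0 -0.025 0 0 0;0 0 -0.05 0 0 0;0 0 -0.05 0 0 0;0 0 -0.05 0 0 0")

```text
t: 5.72
ee_pos: [576.3, 288.4, 104.3]
orientation: [-1.138, 1.312, -1.313]
ft_force: [-0.6, 0.3, 0.8]
width: 54.0
```

>>> servo_tool(moves="0 0 0 0 0 0;0 0 0 0 0 0;0 0 0 0 0 0;0 0 0 0 0 0;0 0 0 0 0 0;0 0 0 0 0 0", hand=255)

```text
t: 6.48
ee_pos: [576.2, 288.1, 103.5]
orientation: [-1.139, 1.313, -1.313]
ft_force: [0.1, 1.1, -0.4]
width: 0.9
```

```bash
python3 - <<'E'
from h import *
o=ctrl.get_obs();im=save('wrist','w4'); crop(im,230,190,410,310,4.4,'c7')
T=wristT(im,o); print(dep(im,[(320,245),(320,238),(320,230),(320,220)],T).round(1),R.from_rotvec(o['orientation']).as_matrix().round(3))
E
```

```text
[[576.3 289.2 118.2]
 [576.9 293.2 117.8]
 [577.3 296.  112.8]
 [577.3 295.9  94.7]] [[-0.142 -0.     0.99 ]
 [-0.99  -0.    -0.142]
 [ 0.    -1.    -0.   ]]
```

View pics/c7.png

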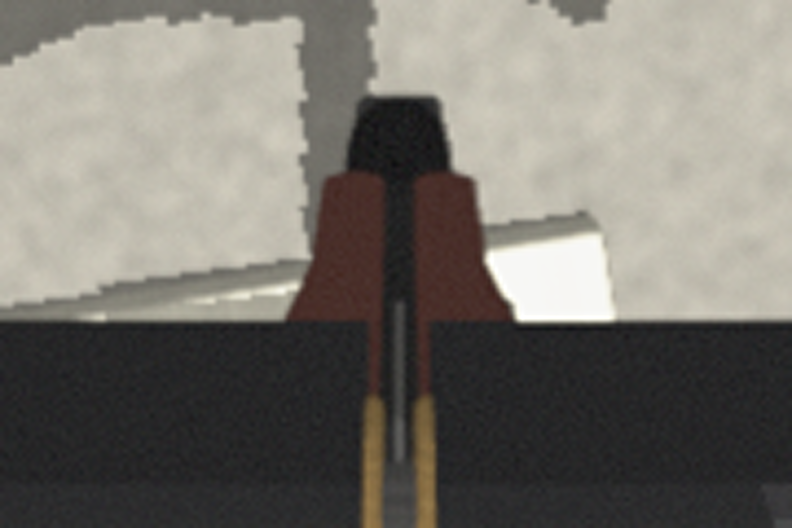

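```bash
python3 - <<'E'
from h import *
o=ctrl.get_obs();im=load('w4')
T=wristT(im,o); print(o['ee_pos'],dep(im,[(307,231),(307,233),(307,238),(307,245),(307,260),(333,240),(333,260)],T).round(1))
im=load('w2')
T=np.eye(4);T[:3,:3]=R.from_rotvec([-1.137,1.313,-1.313]).as_matrix();T[:3,3]=[576.1,289,104.5];T=T@im['T_tool_cam']
print(dep(im,[(262,232),(262,236),(262,245),(378,235)],T).round(1))
s=save('scene','s4'); crop(s,380,160,540,260,5,'c8'); t=save('top','t4')
E
```

```text
[576.17083932 288.06529849 103.53134997] [[571.  300.7 124.6]
 [571.3 301.1 128.6]
 [571.4 300.5 134.2]
 [571.9 300.8 143.9]
 [572.5 300.6 159.7]
 [584.2 298.9 137.3]
 [583.4 299.1 159.9]]
[[547.7 305.  127.2]
 [548.6 304.8 132.7]
 [550.8 304.8 145. ]
 [607.2 296.3 131.2]]
```

View pics/c8.png

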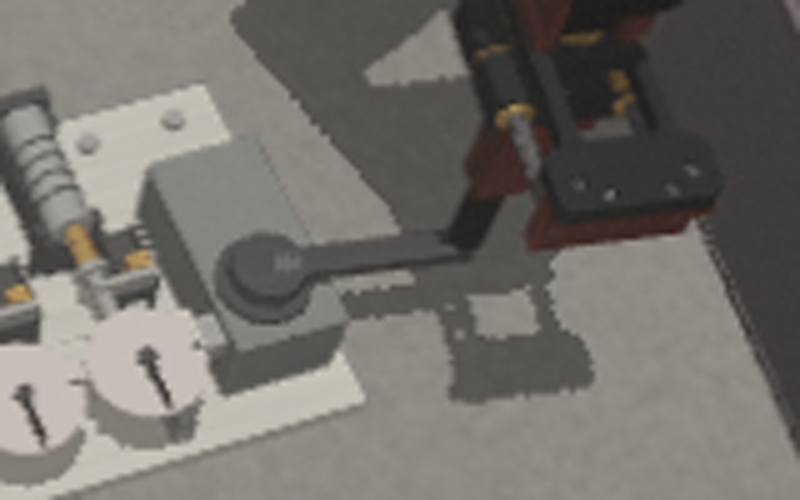

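View pics/s4.png

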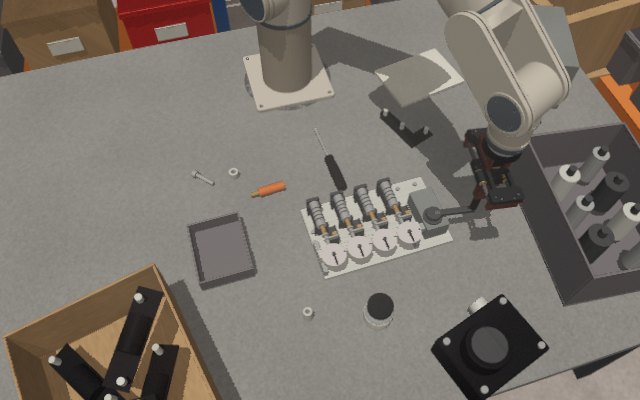

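```bash
python3 - <<'E'
from h import *
o=ctrl.get_obs();im=load('w4')
T=wristT(im,o); 
for u in (307,321,290,250): 
  for v in range(228,400,14):
    d=im['depth'][v,u]; print(u,v,round(float(d)),dep(im,[(u,v)],T).round(0)[0])
s=load('s4'); crop(s,450,110,560,220,5.4,'c9')
print('scene proj knob top,bottom, tcp, nominal tip, tip124',proj(s,[[577,288,119],[577,288,75],[576,288,103.5],[576,288,84.5],[576,288,124]]).round(1))
E
```

```text
307 228 301 [559. 258.  -0.]
307 242 154 [572. 301. 140.]
307 256 140 [572. 300. 155.]
307 270 80 [578. 322. 211.]
307 284 73 [578. 322. 218.]
307 298 68 [578. 322. 224.]
307 312 67 [578. 319. 225.]
307 326 67 [578. 317. 226.]
307 340 68 [577. 313. 226.]
307 354 69 [577. 310. 226.]
307 368 68 [576. 307. 228.]
307 382 58 [577. 312. 236.]
307 396 55 [577. 312. 239.]
321 228 185 [578. 296. 109.]
321 242 178 [577. 291. 118.]
321 256 180 [576. 283. 118.]
321 270 231 [571. 251.  74.]
321 284 233 [570. 240.  74.]
321 298 76 [581. 317. 216.]
321 312 74 [580. 315. 219.]
321 326 74 [580. 311. 219.]
321 340 246 [563. 192.  74.]
321 354 324 [553. 125.  11.]
321 368 68 [579. 307. 227.]
321 382 59 [580. 311. 235.]
321 396 55 [580. 312. 239.]
290 228 303 [543. 260.  -2.]
290 242 306 [541. 246.  -1.]
290 256 297 [540. 237.  10.]
290 270 81 [573. 322. 210.]
290 284 73 [574. 322. 218.]
290 298 68 [575. 322. 224.]
290 312 67 [575. 320. 225.]
290 326 67 [574. 317. 225.]
290 340 69 [573. 313. 225.]
290 354 69 [573. 310. 226.]
290 368 67 [573. 308. 228.]
290 382 58 [574. 312. 236.]
290 396 56 [574. 312. 239.]
250 228 301 [506. 266.  -1.]
250 242 306 [503. 252.  -1.]
250 256 309 [500. 237.  -1.]
250 270 81 [563. 323. 210.]
250 284 73 [565. 324. 218.]
250 298 68 [566. 323. 223.]
250 312 66 [566. 322. 226.]
250 326 67 [566. 318. 226.]
250 340 68 [565. 314. 225.]
250 354 68 [564. 311. 226.]
250 368 67 [564. 310. 228.]
250 382 58 [567. 314. 237.]
250 396 56 [567. 313. 239.]
scene proj knob top,bottom, tcp, nominal tip, tip124 [[477.  197.3]
 [472.  207.8]
 [475.  200.7]
 [472.8 205.2]
 [477.5 195.6]]
```

View pics/c9.png

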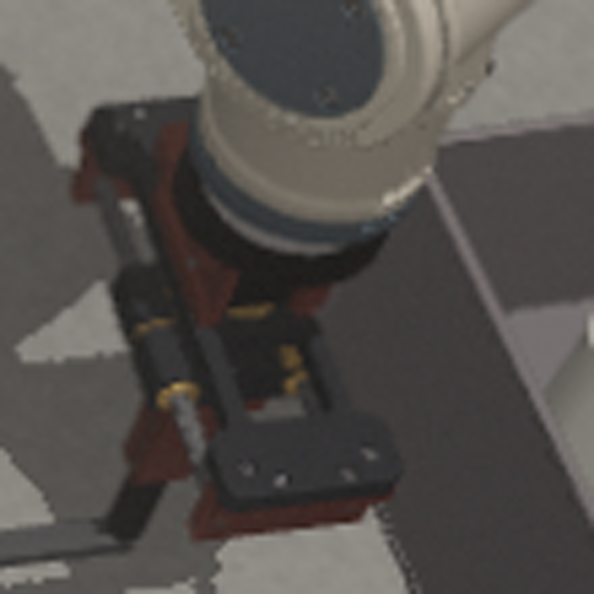

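The depth shows the fingertips at z≈124 while the TCP reads 103.5. So the real tips sit about 40 mm higher than nominal, at z ≈ TCP + 20, and the fingers closed just above the knob. I'll open and go down about 39 mm.

>>> servo_tool(moves="0.0005 0 0.01 0 0 0;0.0005 0 0.01 0 0 0;0.0005 0 0.01 0 0 0;0.0005 0 0.01 0 0 0;0.0005 0 0.01 0 0 0;0.0005 0 -0.01 0 0 0;0.0005 0 -0.01 0 0 0", hand=120)

```text
t: 7.5
ee_pos: [575.0, 287.3, 91.1]
orientation: [-1.143, 1.315, -1.313]
ft_force: [-0.2, -0.7, -1.0]
width: 46.5
```

>>> servo_tool(moves="0 0 -0.01 0 0 0;0 0 -0.02 0 0 0;0 0 -0.028 0 0 0;0 0 -0.028 0 0 0")

```text
t: 8.0
ee_pos: [576.1, 287.9, 64.7]
orientation: [-1.14, 1.314, -1.313]
ft_force: [0.1, -0.4, 0.1]
width: 46.3
```

```bash
python3 - <<'E'
from h import *
o=ctrl.get_obs();im=save('wrist','w5'); crop(im,200,170,440,330,3.3,'c10')
T=wristT(im,o); print(o['ee_pos'],o['ft_force'],o['width']); np.save('pics/w5o.npy',T)
E
```

```text
[576.14166652 287.8571717   64.65313781] [ 0.07457554 -0.40642186  0.12982913] 46.336871467592644
```

View pics/c10.png

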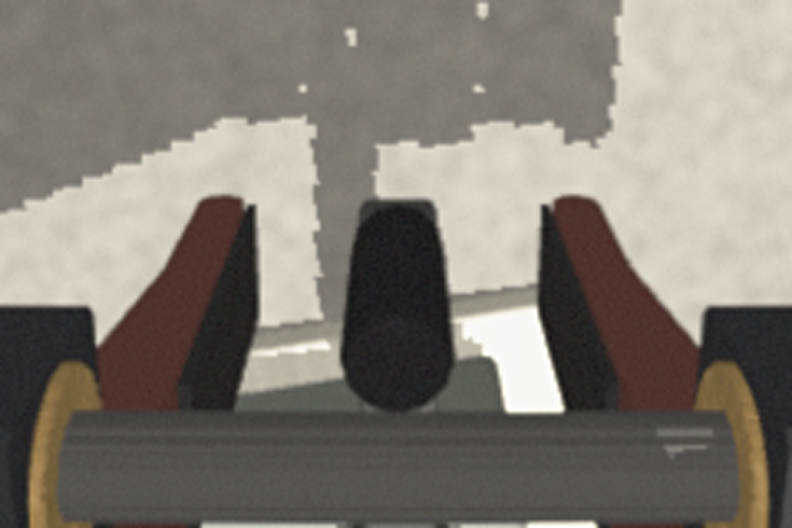

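The knob is now properly between the pads, at px (321,255). I'll form the loose cage and then swing.

>>> servo_tool(moves="0.0005 0 0 0 0 0;0.0005 0 0 0 0 0;0.0005 0 0 0 0 0;0.0005 0 0 0 0 0;-0.0065 0.0005 0 0 0 4.5;-0.0135 0.0005 0 0 0 9", hand=185)

```text
t: 8.8
ee_pos: [564.0, 288.9, 65.8]
orientation: [-1.215, 1.195, -1.197]
ft_force: [3.5, -0.6, -1.3]
width: 24.3
```

>>> servo_tool(moves="-0.007 -0.0004 0 0 0 4.5; -0.014 -0.0014 0 0 0 9; -0.021 -0.0029 0 0 0 13.5; -0.0278 -0.0049 0 0 0 18; -0.0343 -0.0075 0 0 0 22.5; -0.0407 -0.0106 0 0 0 27")

```text
t: 9.55
ee_pos: [524.8, 279.5, 66.0]
orientation: [-1.396, 0.839, -0.844]
ft_force: [7.7, 4.5, -5.8]
width: 24.0
```

```bash
python3 - <<'E'
from h import *
o=ctrl.get_obs();im=save('wrist','w6'); crop(im,200,170,440,330,3.3,'c11')
print(o['ee_pos'],o['ft_force'],o['width']); t=save('top','t6')
E
```

```text
[524.81734941 279.5341559   66.03517945] [ 7.72440134  4.46820285 -5.82273194] 23.988345938732763
```

View pics/c11.png

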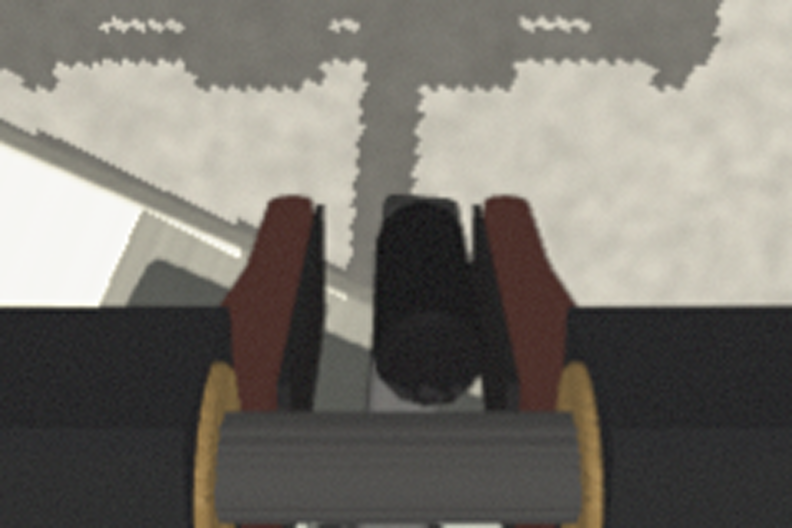

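The cage works: about 9 N, and the lever is moving with it. Continuing the arc.

>>> servo_tool(moves="-0.006 -0.0037 0 0 0 4.5;-0.0119 -0.0077 0 0 0 9;-0.0174 -0.0122 0 0 0 13.5;-0.0225 -0.017 0 0 0 18;-0.0272 -0.0223 0 0 0 22.5;-0.0314 -0.028 0 0 0 27;-0.0352 -0.034 0 0 0 31.5;-0.0385 -0.0402 0 0 0 36")

```text
t: 10.65
ee_pos: [484.5, 238.8, 66.1]
orientation: [-1.539, 0.355, -0.357]
ft_force: [-0.1, 3.9, 1.2]
width: 24.3
```

>>> servo_tool(moves="-0.0028 -0.0065 0 0 0 4.5;-0.0052 -0.0131 0 0 0 9;-0.007 -0.02 0 0 0 13.5;-0.0082 -0.0269 0 0 0 18;-0.0087 -0.0316 0 0 0 21;-0.0087 -0.0316 0 0 0 21")

```text
t: 11.4
ee_pos: [475.3, 206.0, 65.7]
orientation: [-1.57, 0.071, -0.071]
ft_force: [-0.5, 0.1, -0.6]
width: 24.1
```

```bash
python3 - <<'E'
from h import *
o=ctrl.get_obs();im=save('wrist','w7'); crop(im,200,170,440,330,3.3,'c12')
print(o['ee_pos'],o['ft_force'],o['width']); t=save('scene','s7')
E
```

```text
[475.33342964 206.0167281   65.70144106] [-0.50792846  0.1020473  -0.56205864] 24.07328416043252
```

View pics/w7.png

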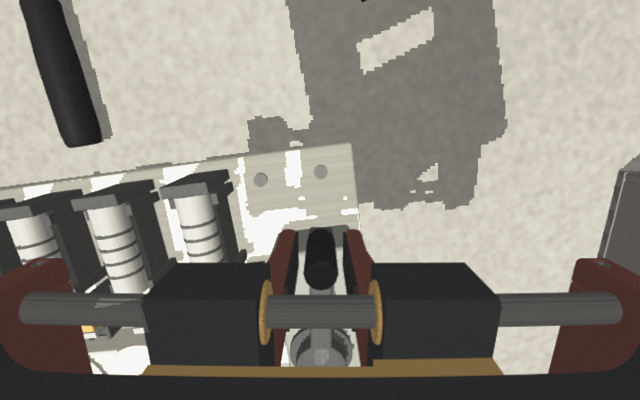

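View pics/s7.png

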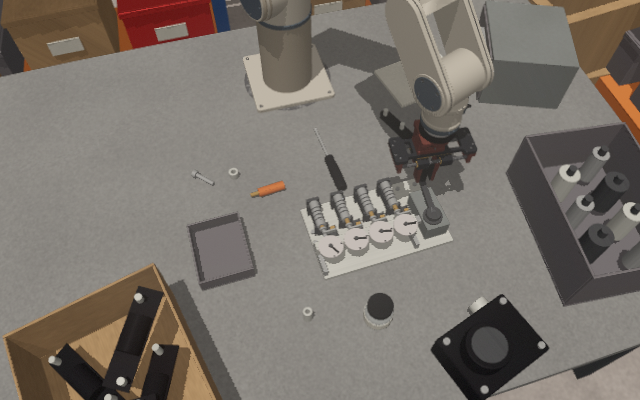

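It is shut: zero force, with the knob centred in the cage. Taking the hand clear now.

>>> servo_tool(moves="0 0 0 0 0 0;0 0 0 0 0 0;0 0 0.03 0 0 0;0 0 0.06 0 0 0;0 0 0.09 0 0 0;0 0 0.1 0 0 0;0 0 0.1 0 0 0;0 0 0.1 0 0 0", hand=120)

```text
t: 12.5
ee_pos: [474.5, 205.9, 164.4]
orientation: [-1.57, 0.072, -0.069]
ft_force: [0.3, -0.0, 0.3]
width: 46.7
```

>>> servo_tool(moves="0 0 0 0 0 0;0 0 0 0 0 0;0 0 0 0 0 0")

```text
t: 12.88
ee_pos: [475.1, 206.1, 165.2]
orientation: [-1.57, 0.071, -0.07]
ft_force: [0.1, -0.1, 0.7]
width: 46.5
```

```bash
python3 - <<'E'
from h import *
o=ctrl.get_obs();im=save('wrist','w8'); print(o['ee_pos'])
t=save('top','t8'); crop(t,145,135,355,255,3.8,'c13');t=save('scene','s8'); crop(t,290,170,480,280,4.2,'c14')
E
```

```text
[475.13204218 206.13453585 165.24030886]
```

View pics/c13.png

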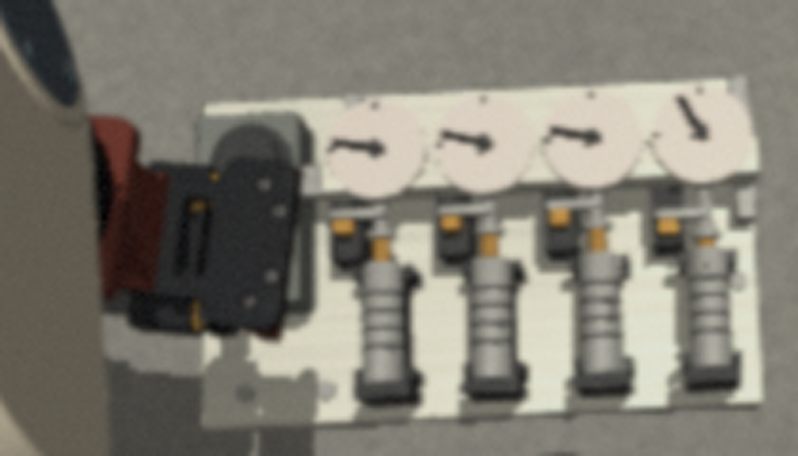

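View pics/c14.png

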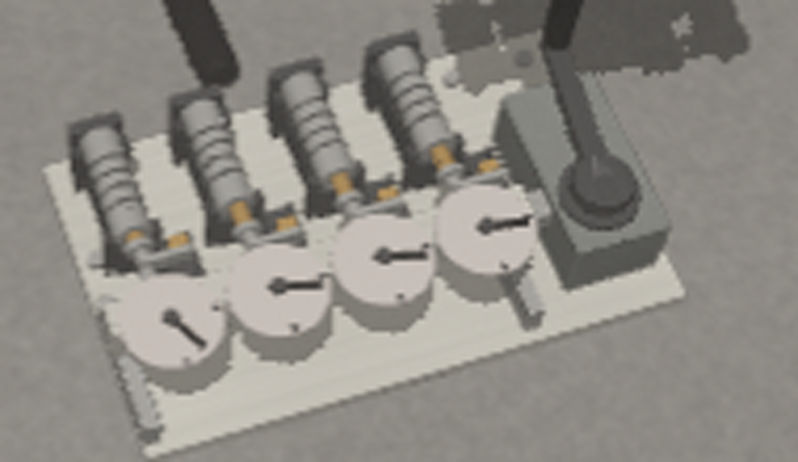

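All views agree that the weak one is in cradle 1, the rightmost in the top view. Its needle at crop (692,117) is turned only about 25°, against about 75–80° on the other three, and its pin is nearly fully in. The lever held by itself for about 1 s. Going back down to open it.

>>> servo_tool(moves="0 0 -0.05 0 0 0;0 0 -0.08 0 0 0;0 0 -0.1 0 0 0;0 0 -0.1 0 0 0")

```text
t: 13.52
ee_pos: [474.2, 205.8, 64.3]
orientation: [-1.571, 0.073, -0.068]
ft_force: [-0.0, 0.0, 0.8]
width: 46.9
```

>>> servo_tool(moves="0 0 0 0 0 0;0 0 0 0 0 0;0 0 0 0 0 0;0 0 0 0 0 0", hand=185)

```text
t: 14.02
ee_pos: [475.5, 206.3, 66.0]
orientation: [-1.569, 0.07, -0.071]
ft_force: [0.7, 0.3, -0.2]
width: 24.0
```

>>> servo_tool(moves="0.0005 0.0047 0 0 0 -3;0.0017 0.0116 0 0 0 -7.5;0.0035 0.0185 0 0 0 -12;0.0059 0.0251 0 0 0 -16.5;0.0087 0.0316 0 0 0 -21;0.012 0.0378 0 0 0 -25.5;0.0158 0.0438 0 0 0 -30;0.02 0.0495 0 0 0 -34.5")

```text
t: 15.02
ee_pos: [496.1, 256.3, 65.8]
orientation: [-1.5, 0.543, -0.544]
ft_force: [2.2, 1.9, -1.6]
width: 24.4
```

>>> servo_tool(moves="0.0046 0.0054 0 0 0 -4.5;0.0097 0.0102 0 0 0 -9;0.0152 0.0147 0 0 0 -13.5;0.0211 0.0187 0 0 0 -18;0.0271 0.0224 0 0 0 -22.5;0.0335 0.0254 0 0 0 -27;0.04 0.0281 0 0 0 -31.5;0.0468 0.03 0 0 0 -36")

```text
t: 16.02
ee_pos: [544.3, 286.0, 66.1]
orientation: [-1.313, 1.022, -1.026]
ft_force: [5.4, -1.9, -0.8]
width: 24.4
```

>>> servo_tool(moves="0.0069 0.0016 0 0 0 -4.5;0.014 0.0026 0 0 0 -9;0.0209 0.003 0 0 0 -13.5;0.028 0.0027 0 0 0 -18;0.035 0.0022 0 0 0 -22.5;0.038 0.0018 0 0 0 -24.5;0.038 0.0018 0 0 0 -24.5;0.038 0.0018 0 0 0 -24.5")

```text
t: 17.02
ee_pos: [579.8, 287.5, 65.5]
orientation: [-1.121, 1.338, -1.338]
ft_force: [-0.7, -0.6, 0.7]
width: 24.4
```

```bash
python3 - <<'E'
from h import *
o=ctrl.get_obs();im=save('wrist','w9'); print(o['ee_pos'],o['ft_force'])
E
```

```text
[579.84901889 287.456527    65.5436296 ] [-0.72319121 -0.56935343  0.65334033]
```

View pics/w9.png

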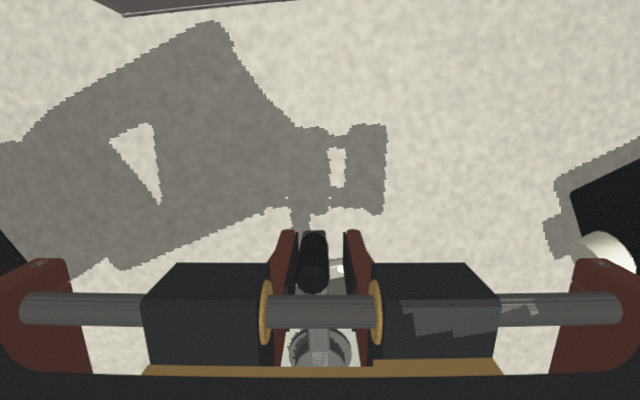

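The lever is open, the force is about 0, and the knob is free in the cage at px (315,260). I'll release, lift, and go over cradle 1.

>>> servo_tool(moves="-0.002 0 0 0 0 0;-0.002 0 0 0 0 0;-0.002 0 0.04 0 0 0;-0.002 0 0.08 0 0 0;-0.002 0 0.1 0 0 0", hand=120)

```text
t: 17.7
ee_pos: [579.0, 288.0, 167.8]
orientation: [-1.117, 1.337, -1.338]
ft_force: [0.2, 0.7, 1.5]
width: 46.3
```

>>> servo_tool(moves="-0.011 -0.041 0 0 0 -10;-0.023 -0.083 0 0 0 -20;-0.035 -0.125 0 0 0 -30;-0.047 -0.167 0 0 0 -40;-0.059 -0.209 0 0 0 -50;-0.071 -0.251 0 0 0 -60;-0.083 -0.293 0 0 0 -70;-0.092 -0.335 0 0 0 -78")

```text
t: 18.7
ee_pos: [485.0, -48.7, 165.1]
orientation: [-0.031, 2.208, -2.208]
ft_force: [0.3, -0.5, 0.3]
width: 46.3
```

>>> servo_tool(moves="0 0 0 0 0 0;0 0 0 0 0 0")

```text
t: 18.95
ee_pos: [486.0, -47.3, 165.3]
orientation: [-0.037, 2.205, -2.205]
ft_force: [-0.1, 0.4, -0.3]
width: 46.7
```

```bash
python3 - <<'E'
from h import *
o=ctrl.get_obs();im=save('wrist','w10'); T=wristT(im,o); np.save('pics/w10o.npy',T)
m=R.from_rotvec(o['orientation']).as_matrix(); print(o['ee_pos'],m.round(3),np.degrees(np.arctan2(m[1,2],m[0,2])))
t=save('top','t10'); crop(t,145,135,355,255,3.8,'c15');s=save('scene','s10'); crop(s,290,170,480,280,4.2,'c16')
E
```

```text
[485.95464604 -47.31989234 165.31669342] [[-0.999 -0.     0.033]
 [-0.033  0.    -0.999]
 [ 0.    -1.    -0.   ]] -88.12217151630458
```

View pics/w10.png

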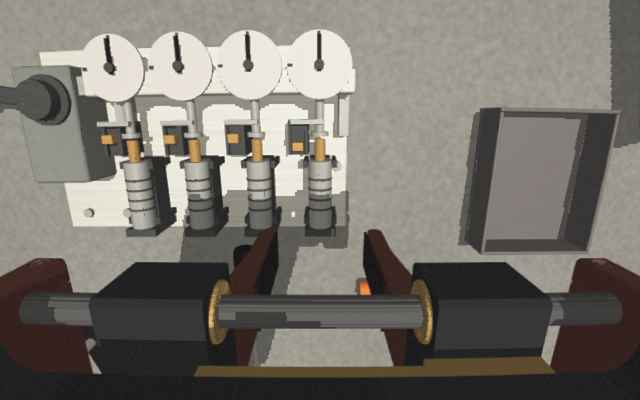

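View pics/c15.png

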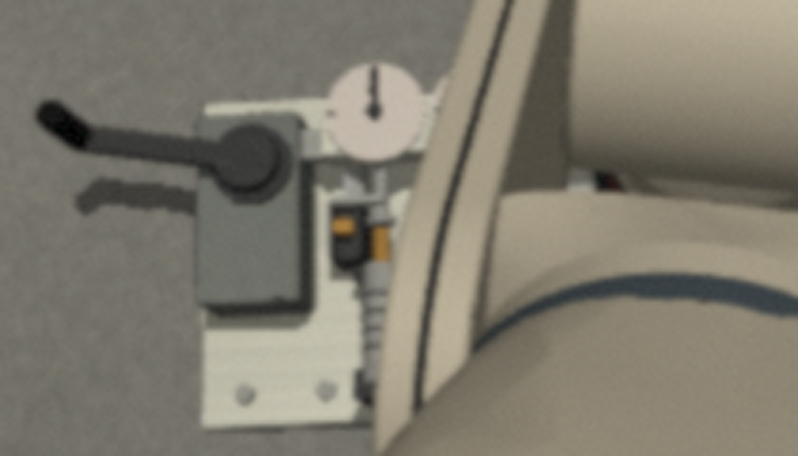

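View pics/c16.png

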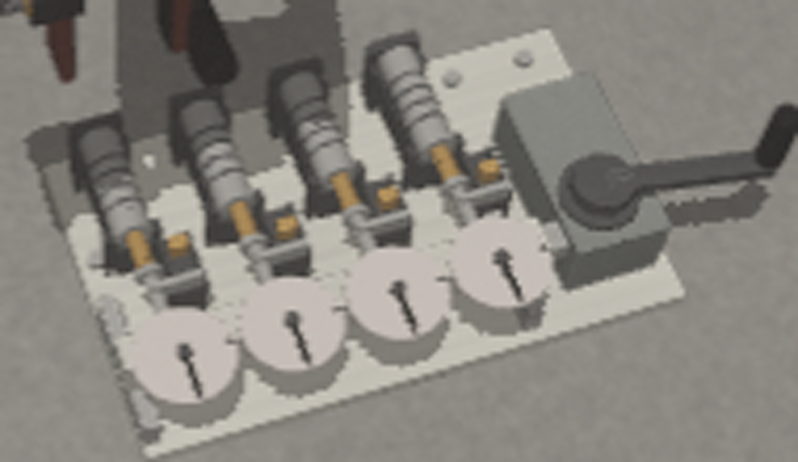

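```bash
python3 - <<'E'
from h import *
im=load('w10');T=np.load('pics/w10o.npy')
crop(im,270,120,370,250,4.5,'c17'); crop(im,450,90,640,270,4,'c18')
D=dep(im,[(u,v) for v in (172,180,212,222) for u in (308,312,316,320,324,328,332)],T).round(1); print(D)
print(proj(im,[[485.5,-46.6,61],[485.5+32,-45.5,61],[485.5-32,-47.8,61],[485.5+32,-45.5,50]],T).round(1))
E
```

```text
[[497.6 -33.3  11.3]
 [505.8 -38.5  56.7]
 [506.4 -42.2  59.6]
 [506.5 -45.8  59.6]
 [506.5 -49.4  58.8]
 [506.4 -53.1  57.4]
 [498.2 -58.7  10.3]
 [488.8 -33.5  10.4]
 [498.6 -38.7  57.8]
 [499.2 -42.4  60.3]
 [499.3 -46.   60.4]
 [499.4 -49.7  60.2]
 [499.1 -53.4  58.1]
 [489.6 -59.1  10.5]
 [459.6 -34.9  31.4]
 [467.8 -39.5  57.5]
 [468.4 -43.3  59. ]
 [468.8 -47.   59.9]
 [469.  -50.7  60. ]
 [467.6 -54.6  55.2]
 [461.3 -59.5  34.2]
 [453.1 -35.6  44. ]
 [457.2 -39.7  55.6]
 [458.5 -43.6  59. ]
 [458.7 -47.3  59.2]
 [458.8 -51.1  59.1]
 [458.3 -55.   57.3]
 [557.1 -44.5 345.4]]
[[320.1 195. ]
 [320.  160.1]
 [320.3 227.9]
 [320.1 158.5]]
```

View pics/c17.png

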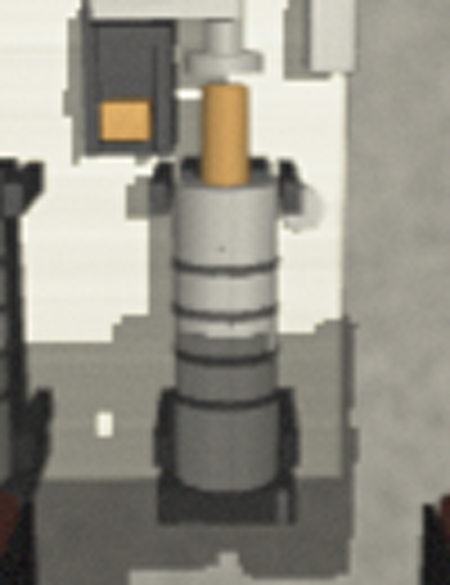

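View pics/c18.png

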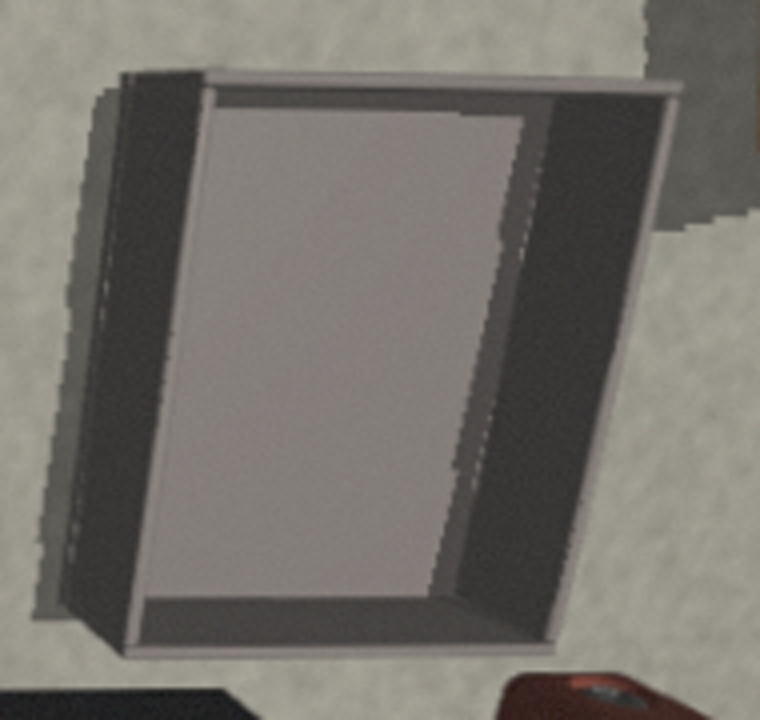

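Everything is aligned: plunger 1 runs along column 320, rows 161–228, with its axis at y≈-46.8. Tell 1 at (298,147) sits visibly further in than the others, which confirms cradle 1. Only the grey cylinder there is meant; the orange piece at (365,288) is the decoy. Descending with a narrower opening.

>>> servo_tool(moves="0 0.0003 -0.03 0 0 0;0 0.0003 -0.06 0 0 0;0 0.0003 -0.09 0 0 0;0 0.0003 -0.1 0 0 0;0 0.0003 -0.1 0 0 0", hand=142)

```text
t: 19.73
ee_pos: [486.0, -46.7, 65.3]
orientation: [-0.038, 2.205, -2.205]
ft_force: [0.2, -0.3, -0.6]
width: 39.2
```

>>> servo_tool(moves="0 0 -0.02 0 0 0;0 0 -0.034 0 0 0;0 0 -0.043 0 0 0;0 0 -0.043 0 0 0")

```text
t: 20.23
ee_pos: [485.9, -47.2, 22.3]
orientation: [-0.037, 2.206, -2.205]
ft_force: [-0.0, 0.3, -0.6]
width: 39.1
```

```bash
python3 - <<'E'
from h import *
i=load('w10');T=np.load('pics/w10o.npy')
print(toz(i,[(450+x/4-.4,90+y/4-.4) for x,y in [(207,75),(682,88),(550,650),(130,655)]],40,T).round(1))
o=ctrl.get_obs();im=save('wrist','w11');print(o['ee_pos'],o['ft_force'],o['width']);crop(im,200,150,440,310,3.3,'c19')
s=save('scene','s11'); crop(s,290,120,450,260,4.2,'c20')
E
```

```text
[[ 568.9 -212.9   40. ]
 [ 571.8 -330.9   40. ]
 [ 426.7 -333.7   40. ]
 [ 422.7 -218.4   40. ]]
[485.86156403 -47.18412357  22.31255569] [-0.02556235  0.33987247 -0.57319988] 39.117343711541466
```

View pics/c19.png

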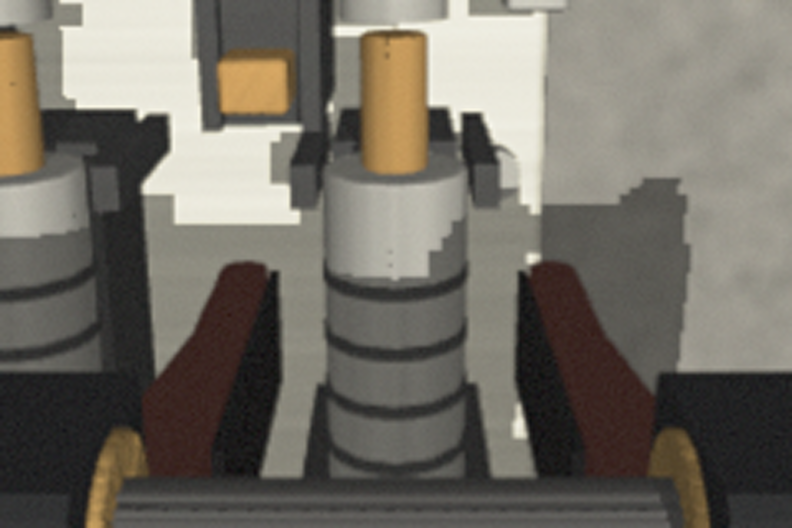

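View pics/c20.png

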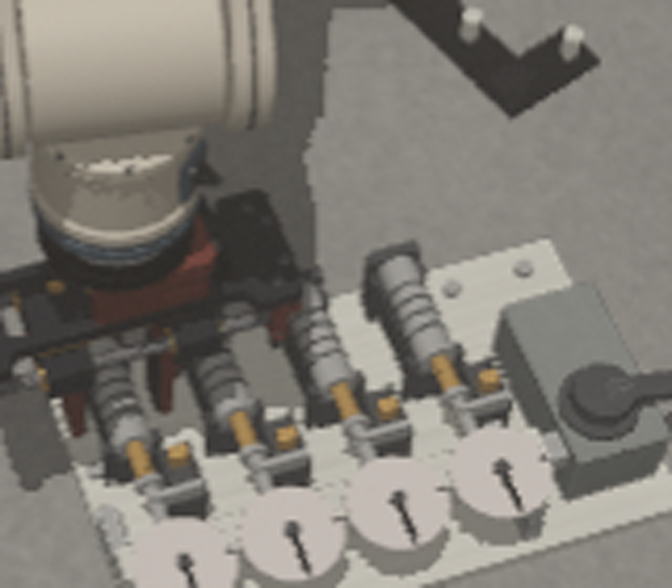

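```bash
python3 - <<'E'
from h import *
o=ctrl.get_obs();im=load('w11');T=wristT(im,o)
print(dep(im,[(274,u) for u in (229,230,231,232,233,235,238)],T).round(1))
print(dep(im,[(366,u) for u in (229,230,231,232,233,235,238)],T).round(1))
E
```

```text
[[496.9 -21.4  40.8]
 [497.  -21.6  42.5]
 [497.  -21.8  44. ]
 [496.7 -21.9  44.6]
 [496.9 -22.2  46.7]
 [497.  -22.6  49.7]
 [497.  -23.2  53.8]]
[[498.4 -71.   40.5]
 [498.4 -70.8  42. ]
 [498.6 -70.5  44. ]
 [498.5 -70.3  45.3]
 [498.6 -70.   47.2]
 [498.3 -69.8  49.3]
 [498.3 -69.2  53.3]]
```

The tips are at z≈40.5, about 9 mm below the plunger axis, with the plunger centred between them. Closing, then lifting.

>>> servo_tool(moves="0 0 0.001 0 0 0;0 0 0.001 0 0 0;0 0 0.001 0 0 0;0 0 0.001 0 0 0;0 0 0.001 0 0 0;0 0 0.001 0 0 0", hand=255)

```text
t: 21.08
ee_pos: [486.4, -47.2, 23.9]
orientation: [-0.035, 2.205, -2.205]
ft_force: [-0.5, -0.3, 5.9]
width: 21.0
```

>>> servo_tool(moves="0 0 0.01 0 0 0;0 0 0.025 0 0 0;0 0 0.05 0 0 0;0 0 0.075 0 0 0;0 0 0.09 0 0 0;0 0 0.09 0 0 0")

```text
t: 21.82
ee_pos: [486.5, -47.3, 114.7]
orientation: [-0.033, 2.204, -2.205]
ft_force: [0.0, 0.7, -1.6]
width: 21.6
```

```bash
python3 - <<'E'
from h import *
o=ctrl.get_obs();im=save('wrist','w12');print(o['ee_pos'],o['ft_force'],o['width'])
E
```

```text
[486.52694826 -47.2685275  114.74240923] [ 0.01172882  0.66085207 -1.60629827] 21.591319369114974
```

View pics/w12.png

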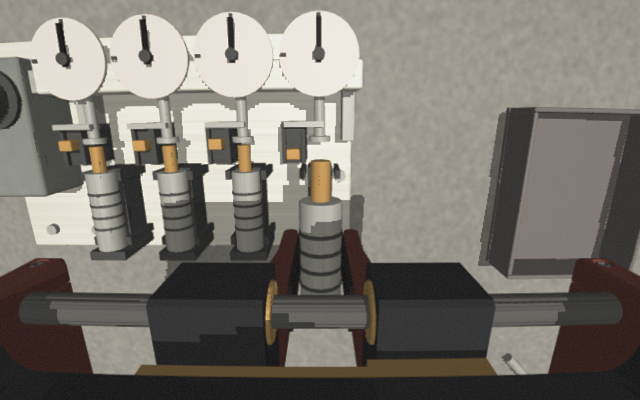

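The plunger is held level. Carrying it over the tray.

>>> servo_tool(moves="0 -0.045 0 0 0 0;0.001 -0.09 0 0 0 0;0.001 -0.135 0 0 0 0;0.001 -0.18 0 0 0 0;0.001 -0.21 0 0 0 0;0.001 -0.222 0 0 0 0;0.001 -0.222 0 0 0 0;0.001 -0.222 -0.03 0 0 0")

```text
t: 22.88
ee_pos: [488.5, -268.9, 84.6]
orientation: [-0.033, 2.202, -2.205]
ft_force: [-0.2, 0.0, -2.0]
width: 20.9
```

>>> servo_tool(moves="0 0 -0.03 0 0 0;0 0 -0.06 0 0 0;0 0 -0.08 0 0 0;0 0 -0.088 0 0 0;0 0 -0.091 0 0 0;0 0 -0.093 0 0 0;0 0 -0.093 0 0 0")

```text
t: 23.75
ee_pos: [487.5, -269.5, -8.8]
orientation: [-0.034, 2.204, -2.205]
ft_force: [0.5, 0.2, -1.5]
width: 21.2
```

```bash
python3 - <<'E'
from h import *
o=ctrl.get_obs();im=save('wrist','w13');T=wristT(im,o);print(o['ee_pos'],o['ft_force'],o['width'])
print(dep(im,[(320,u) for u in (215,225,240)]+[(230,240),(410,240)],T).round(1))
E
```

```text
[ 487.45852715 -269.49010019   -8.84190289] [ 0.54585182  0.17116229 -1.49758105] 21.17607370092836
[[ 512.6 -268.    27.6]
 [ 507.3 -268.2   26.6]
 [ 500.1 -268.4   27.9]
 [ 490.1 -219.     7.1]
 [ 491.6 -319.6    3.1]]
```

View pics/w13.png

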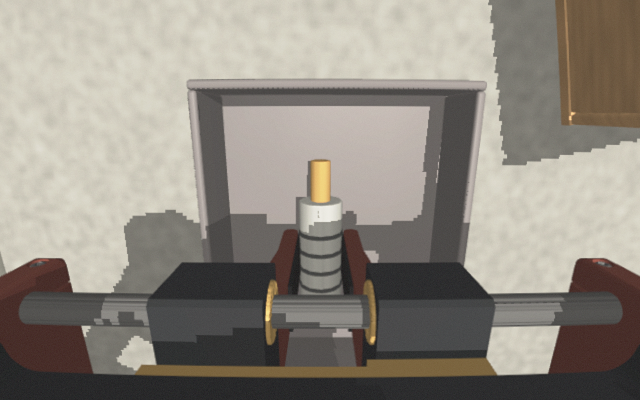

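The plunger is inside the tray, about 1 to 2 mm above the floor. I'll lower 1.5 mm more, open gently, and withdraw.

>>> servo_tool(moves="0 0 -0.001 0 0 0;0 0 -0.0015 0 0 0;0 0 -0.0015 0 0 0")

```text
t: 24.18
ee_pos: [487.1, -269.2, -10.9]
orientation: [-0.036, 2.205, -2.205]
ft_force: [-0.1, -0.8, -1.6]
width: 21.1
```

>>> servo_tool(moves="0 0 0 0 0 0;0 0 0 0 0 0;0 0 0 0 0 0;0 0 0.002 0 0 0;0 0 0.01 0 0 0;0 0 0.04 0 0 0;0 0 0.08 0 0 0;0 0 0.12 0 0 0", hand=140)

```text
t: 25.18
ee_pos: [487.0, -269.1, 110.7]
orientation: [-0.036, 2.205, -2.205]
ft_force: [-0.1, -0.6, -0.0]
width: 39.9
```

>>> servo_tool(moves="-0.02 0 0.05 0 0 0;-0.04 0 0.08 0 0 0;-0.06 0 0.08 0 0 0;-0.06 0 0.08 0 0 0")

```text
t: 25.68
ee_pos: [425.4, -268.7, 188.6]
orientation: [-0.036, 2.207, -2.205]
ft_force: [-0.0, 0.4, 0.3]
width: 39.8
```

```bash
python3 - <<'E'
from h import *
o=ctrl.get_obs();print(o['t'],o['ee_pos'],o['ft_force'],o['width']);im=save('wrist','w14');s=save('scene','s14'); crop(s,180,160,480,290,2.6,'c21')
E
```

```text
25.675 [ 425.42806995 -268.73086997  188.63974514] [-0.00744532  0.43201355  0.33208949] 39.774094651975815
```

View pics/w14.png

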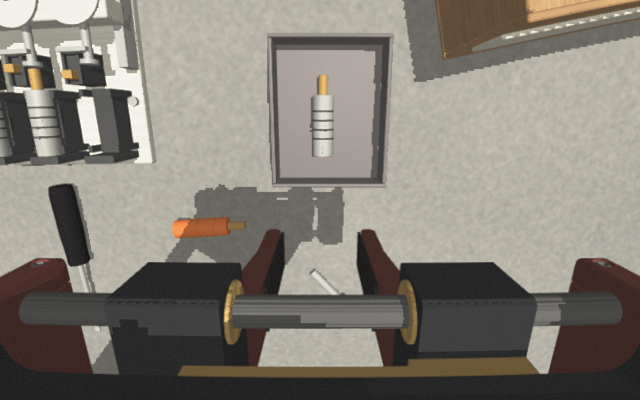

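View pics/c21.png

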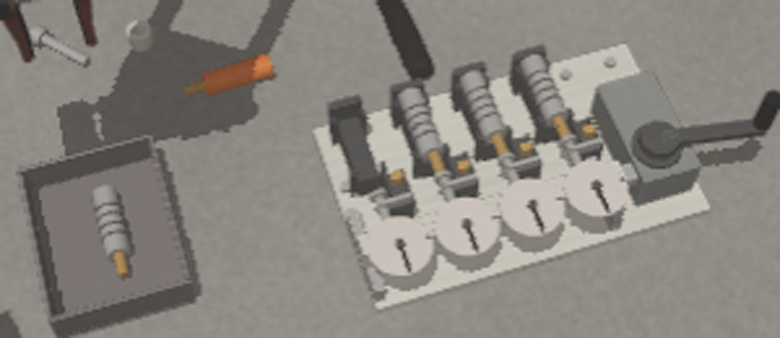

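The weak plunger lies in the tray at wrist px (322,125). Cradle 1 is empty, the other three plungers are seated, the lever is open, the tell-tales are in place, and the gripper is clear. Handing in.

```bash
python3 -c "
from workcell import ctrl; print(ctrl.close_job())"
```

```text
the job is handed in; nothing more can be done
None
```

The weak plunger was in cradle 1, and it now lies in the grey reject tray. The job was handed in at about 26 s, within the 67 s limit.

- **Test:** I flipped the lever shut and lifted the hand clear, and it held by itself for about 1 s. Dial 1 turned only about 25°, the other three about 75–80°, and pin 1 was nearly fully in. Tell-tale 1 was visibly pushed furthest.
- **Last checks:** The final pictures show the lever fully open and the other three plungers in their cradles. The tell-tales are still where the pushers left them, the plunger lies flat in the tray, and the gripper is clear with about 0 N.
- **What disagreed:** The fingertips are really about 40 mm higher than the stated TCP geometry gives. Because of this, the first swing and one grip attempt passed just above the knob. Neither moved anything, and I corrected the height from the wrist camera's depth readings before the test.

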